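Clear the punching jig and drive its sprung punches

TASK

Turn the extractor's selector to the green run mark, then hold the wooden scraper block and sweep every offcut along the jig's bed into the yellow catch tray, without touching the offcuts with your fingers. Then, with the mallet in your hand, strike each of the three sprung punches fully down, in the order red, blue, yellow. Leave the mallet lying on the green mat and the scraper block lying on the orange mat, turn the selector back to the red off mark, and leave the other things on the bench alone.

Things in the scene. Friction and masses are not known exactly. Their poses are not given: they have to be found in the camera images.
- selector (a joint): angle of the black selector knob on the white extractor control box, rad. 0 = its white pointer is at the red off mark, 1.3 = at the green run mark, 2.3 = at the black mark (not used); it grows as the knob turns clockwise seen from above and stops at 0 and 2.6. It stays where it is left (friction 0.05 N m). Within 0.15 rad counts as at a mark
- selector_grip (a point): point on the knob's vertical axis at the height to grip, about 87 mm above the bench, 7 mm below the knob's top. The grip is an upright bar 14 mm thick, 51 mm long and 32 mm high on a disc 54 mm across; the bar lies along this frame's x axis, which turns with the knob; the white pointer is on its -x end. The box below is 120 x 120 x 50 mm, fixed
- jig: punching jig, fixed; origin on the bench under the bed. The bed is a flat surface 60 mm above the bench, from x = -57 to 57 and y = -127 to 120 mm, with blue fences 16 mm high, 8 mm thick, along both sides and the -y end. The +y end is open: there offcuts drop into the tray. Behind it (x = 65 to 135 mm) a ledge 30 mm high carries the punches at x = 100, y = -80, 0 or 80 mm
- tray (a point): middle of the inner floor, 6 mm above the bench, of the yellow catch tray, part of the jig just past the bed's open end; axes as the jig's; 182.5 mm along the jig's y; inside 140 (x) x 125 (y) mm; outer walls 34 mm high
- mat_mallet: green mat, 130 (x) x 170 (y) x 3 mm, fixed; origin at the middle of its underside. The mallet's head must end over it
- mat_scraper: orange mat, the same size, fixed; origin at the middle of its underside. The scraper block's middle must end over it
- mallet: mallet, 0.4 kg: black rubber block head 44 (x) x 56 (y) x 56 (z) mm with a square wooden handle 20 x 20 mm, 123 mm long, out of its -x face. Origin at the head's centre, in line with the handle; a good grip is 47 mm along -x from it, across the handle. It rests on one of the head's four sides with the handle level, 28 mm above what it lies on; all four sides strike alike
- scraper: wooden scraper block with aluminium ends, 100 (x) x 52 (y) x 52 (z) mm, 0.22 kg; origin at its centre, x along its length. It may be used on any of its four long sides; grip it across the 52 mm
- punch_red: red-marked punch, fixed on the jig's ledge, in any of the three places; origin under the middle of its steel block, 44 x 44 x 50 mm, 30 mm above the bench. Its sprung pin stands up from the block's middle under a flat round cap of the same colour, 36 mm across and 12 mm thick, whose top is 84 mm above this origin (114 mm above the bench) when up.
- pin_red (a joint): how far the red punch's pin is pressed down, m: 0 up, 0.018 fully down (beyond 0.0145 counts as down). A spring pushes it back: 3 N to start it, 7.5 N fully down
- punch_blue: blue-marked punch, fixed on the jig's ledge, in any of the three places; origin under the middle of its steel block, 44 x 44 x 50 mm, 30 mm above the bench. Its sprung pin stands up from the block's middle under a flat round cap of the same colour, 36 mm across and 12 mm thick, whose top is 84 mm above this origin (114 mm above the bench) when up.
- pin_blue (a joint): how far the blue punch's pin is pressed down, m: 0 up, 0.018 fully down (beyond 0.0145 counts as down). A spring pushes it back: 3 N to start it, 7.5 N fully down
- punch_yellow: yellow-marked punch, fixed on the jig's ledge, in any of the three places; origin under the middle of its steel block, 44 x 44 x 50 mm, 30 mm above the bench. Its sprung pin stands up from the block's middle under a flat round cap of the same colour, 36 mm across and 12 mm thick, whose top is 84 mm above this origin (114 mm above the bench) when up.
- pin_yellow (a joint): how far the yellow punch's pin is pressed down, m: 0 up, 0.018 fully down (beyond 0.0145 counts as down). A spring pushes it back: 3 N to start it, 7.5 N fully down
- offcut1: loose metal offcut, 30 x 22 x 10 mm, 15 g, brass; origin at the middle of its underside. Starts flat on the bed, its centre between y = -25 and 85 mm of the jig, so that the scraper block fits behind it at y = -90 mm. None if absent
- offcut2: loose metal offcut, 30 x 22 x 10 mm, 15 g, copper; origin at the middle of its underside. Starts flat on the bed, its centre between y = -25 and 85 mm of the jig, so that the scraper block fits behind it at y = -90 mm. None if absent
- offcut3: loose metal offcut, 30 x 22 x 10 mm, 15 g, brass; origin at the middle of its underside. Starts flat on the bed, its centre between y = -25 and 85 mm of the jig, so that the scraper block fits behind it at y = -90 mm. None if absent
- offcut4: loose metal offcut, 30 x 22 x 10 mm, 15 g, copper; origin at the middle of its underside. Starts flat on the bed, its centre between y = -25 and 85 mm of the jig, so that the scraper block fits behind it at y = -90 mm. None if absent
- offcut5: loose metal offcut, 30 x 22 x 10 mm, 15 g, brass; origin at the middle of its underside. Starts flat on the bed, its centre between y = -25 and 85 mm of the jig, so that the scraper block fits behind it at y = -90 mm. None if absent
- offcut6: loose metal offcut, 30 x 22 x 10 mm, 15 g, copper; origin at the middle of its underside. Starts flat on the bed, its centre between y = -25 and 85 mm of the jig, so that the scraper block fits behind it at y = -90 mm. None if absent
- wrench: steel spanner, 180 mm; a bystander, to be left alone; origin at the middle of its underside
- strippers: blue wire strippers, 150 mm; a bystander, to be left alone; origin at the middle of its underside
- spool: green spool, 56 mm across; a bystander, to be left alone; origin at the middle of its underside
- driver: screwdriver with a red handle, 200 mm; a bystander, to be left alone; origin at the middle of its underside
Mind the look-alikes: they are no part of the job. Several things have the shape of the mat_scraper; the one meant has the colours described above.

How it is judged:
On the way, in this order (a step that is already met when the one before it is completed fails the run):
1. the selector is on the green run mark (value of joint selector between 1.15 and 1.45 rad), for 0.2 s.
2. the scraper block pushes at the offcuts, with the extractor on run (all of step 1 and (contact force between scraper and offcut1 above 0.03 N or contact force between scraper and offcut2 above 0.03 N or contact force between scraper and offcut3 above 0.03 N or contact force between scraper and offcut4 above 0.03 N or contact force between scraper and offcut5 above 0.03 N or contact force between scraper and offcut6 above 0.03 N)).
3. every offcut lies in the catch tray, with the extractor on run (all of step 1 and x of offcut1 in the frame of jig between -0.075 and 0.075 m and y of offcut1 in the frame of jig between 0.118 and 0.25 m and z of each of offcut1, offcut2, offcut3, offcut4, offcut5, offcut6 in the frame of jig below 0.05 m and x of offcut2 in the frame of jig between -0.075 and 0.075 m and y of offcut2 in the frame of jig between 0.118 and 0.25 m and x of offcut3 in the frame of jig between -0.075 and 0.075 m and y of offcut3 in the frame of jig between 0.118 and 0.25 m and x of offcut4 in the frame of jig between -0.075 and 0.075 m and y of offcut4 in the frame of jig between 0.118 and 0.25 m and x of offcut5 in the frame of jig between -0.075 and 0.075 m and y of offcut5 in the frame of jig between 0.118 and 0.25 m and x of offcut6 in the frame of jig between -0.075 and 0.075 m and y of offcut6 in the frame of jig between 0.118 and 0.25 m), for 0.2 s.
4. the red punch is driven fully down by the mallet, with the extractor on run (all of step 1 and value of joint pin_red above 0.0145 m and contact force between mallet and punch_red above 1 N), for 0.1 s.
5. the blue punch is driven fully down by the mallet, with the extractor on run (all of step 1 and value of joint pin_blue above 0.0145 m and contact force between mallet and punch_blue above 1 N), for 0.1 s.
6. the yellow punch is driven fully down by the mallet, with the extractor on run (all of step 1 and value of joint pin_yellow above 0.0145 m and contact force between mallet and punch_yellow above 1 N), for 0.1 s.
At the end, for the whole second after the job is handed in: Every offcut that was there lies in the catch tray; the mallet lies on the green mat with its handle level (within 0.2 rad) and its head's centre over the mat; the scraper block lies with its middle over the orange mat; the selector is within 0.15 rad of the red off mark; tools released and at rest (x of offcut1 in the frame of jig between -0.075 and 0.075 m and y of offcut1 in the frame of jig between 0.118 and 0.25 m and z of each of offcut1, offcut2, offcut3, offcut4, offcut5, offcut6 in the frame of jig below 0.05 m and x of offcut2 in the frame of jig between -0.075 and 0.075 m and y of offcut2 in the frame of jig between 0.118 and 0.25 m and x of offcut3 in the frame of jig between -0.075 and 0.075 m and y of offcut3 in the frame of jig between 0.118 and 0.25 m and x of offcut4 in the frame of jig between -0.075 and 0.075 m and y of offcut4 in the frame of jig between 0.118 and 0.25 m and x of offcut5 in the frame of jig between -0.075 and 0.075 m and y of offcut5 in the frame of jig between 0.118 and 0.25 m and x of offcut6 in the frame of jig between -0.075 and 0.075 m and y of offcut6 in the frame of jig between 0.118 and 0.25 m and value of joint selector below 0.15 rad and x of mallet in the frame of mat_mallet between -0.065 and 0.065 m and y of mallet in the frame of mat_mallet between -0.085 and 0.085 m and height (world z) of mallet below 0.04 m and angle between mallet's own x axis and vertical between 1.37 and 1.77 rad and linear speed of each of mallet, scraper below 0.02 m/s and x of scraper in the frame of mat_scraper between -0.065 and 0.065 m and y of scraper in the frame of mat_scraper between -0.085 and 0.085 m and height (world z) of scraper below 0.037 m); the robot touches nothing.
It fails at once if an offcut touched with the fingers (over 2 N) (contact force between the fingers and offcut1 above 2 N or contact force between the fingers and offcut2 above 2 N or contact force between the fingers and offcut3 above 2 N or contact force between the fingers and offcut4 above 2 N or contact force between the fingers and offcut5 above 2 N or contact force between the fingers and offcut6 above 2 N).
It fails at once if a punch pushed with the fingers (over 3 N) (contact force between the fingers and punch_red above 3 N or contact force between the fingers and punch_blue above 3 N or contact force between the fingers and punch_yellow above 3 N).
It fails at once if a bystander moved more than 40 mm (distance of any of wrench, strippers, spool, driver from where it was at the start of the episode above 0.04 m).
Of offcut1, offcut2, offcut3, offcut4, offcut5, offcut6 only 3 to 6 are there at a start; the rules pass over those that are not, and their reading is None.
At some moment in a run one of mallet, scraper may be knocked a few centimetres aside while the robot is not near it.
Once in a run the grip may slacken for a moment while it holds something.
It also fails if it takes over 200 s, if anything falls off the work surface, if the arm or the gripper's body presses on something with over 40 N, if the wrist force passes 120 N, or if a joint passes its speed limit or range.

ROBOT

A 7-joint arm with a two-finger parallel gripper is mounted at the origin on the work surface. World frame = base frame: x ahead of the robot, y to its left, z up, the work surface at z = 0. Lengths are in m, angles in rad, forces in N, time in s.
With the tool pointing down it reaches from about 0.4 to 0.75 m from the base axis. Payload 19.5 kg.
Tool frame: the origin (TCP) lies at the very end of the fingers, on their centre line; the grasp point (between the pads) lies 19 mm behind it (env.grip_point_offset is the distance from the TCP to the grasp point, in m); z points along the fingers, y is the line along which they close (so a half turn about z gives the same grasp; the last joint's range is limited). The gripper opens to 85 mm and grips with 20 to 120 N. Pads are 22 mm wide; open, the fingers measure 114 mm over their backs; the gripper's body (76 mm by 85 mm) begins 54 mm behind the grasp point. The pads swing forward as they close: fully open they stand 13 mm farther back than shut.
Start: joints at [-1.166, 0.707, -0.028, 1.485, 0.022, 0.951, -0.075], TCP at [0.248, 0.519, 0.231] pointing down, gripper open.
Joint ranges: [-2.71, 2.71], [-0.32, 2.16], [-1.57, 1.52], [0, 2.45], [-1.46, 4.6], [0, 2.02], [-2.83, 2.83]. Speed limits (rad/s): [1.89, 1.89, 2.57, 2.57, 3.01, 3.01, 3.01].

INTERFACE

Orientations are given as a rotation vector (axis times angle).
In Python, from workcell import telemetry, viewer, workorder, env gives the robot as it stands. The module is installed in compiled form; this text tells all that it offers.
- The arm moves only by the tool apply_moves, never from a script. Its argument "increments" is text: rows parted by semicolons, each of 6 numbers parted by spaces: the shift along the tool's x, y, z in mm, then the turn, a rotation vector about the tool's x, y, z in degrees. In form: dx dy dz rx ry rz; .... A call has 1 to 5 rows; each row shifts and turns the commanded pose from where the row before left it, along the tool's axes as they then stand; what a row does not reach is not made up. A row lasts 1/10 s, in which the tool goes at most 50 mm and 8.59 degrees, less where a joint would pass 70% of its speed; a pose out of reach is approached as far as the arm can. A call is refused whole if a number of a shift passes 50 or a number of a turn 8.59, either way. A call with a gripper value outside its range is refused whole. "grip" is the finger opening in mm, from 0 to 85.4, set as the call begins (left out, the last holds). The fingers move at their own pace and stop on an object; "squeeze" is the grip in N (left out, the last holds). Time passes only in rows, so rows that do not move let the fingers close. It gives the time, the measured TCP pose, the force, the opening and the grip force at its end, in the units of the state.
- telemetry.read_state(): the state, without advancing time (a new reading comes with each control period).
- viewer.camera(name): name is "scene" or "top" or "wrist"; returns the picture (420x560x3 uint8, blue, green, red); there is no depth.
- viewer.get_calibration(name): a dict with "fx", "fy", "cx", "cy" (pixels), "rvec" (rotation vector, rad) and "tvec" (3), from world to camera coordinates, as OpenCV has them. Camera axes: x right, y down, z forward; pixel columns grow to the right and rows downward; lengths in m; the calibration is good to about 2 mm. A picture is of the moment at which its call begins: read the wrist's pose just before it. get_calibration takes no time and is no camera call; for the wrist camera it gives the pose at the moment of the call.
- workorder.hand_in(): hands the job in; it is judged then, once.
The state is a dict: "time": time; "joints": joint angles; "dq": joint speeds; "effort": joint torques, N m; "tool_pos": TCP position; "ee_rot": TCP orientation; "contact_force": force on the tool from outside, world axes, zero at the start; "wrist_torque": the same for the moment, N m; "opening": finger opening in m; "gripper_force": force on a finger pad.
Only numpy, scipy, OpenCV 4.12 (cv2) and the standard library are available. Lean on these libraries where they do the work, as an engineer would, in place of code of your own. Each camera call takes 0.05 s, during which the arm holds its last target. There are 200 camera calls.

## Working session

There is one attempt and no reset: what is moved stays moved. The work goes in short steps, Python scripts to look and compute and a tool call to move; the robot and the scene stay as the last step left them, time stands still between calls to the robot, and variables do not carry over. Pictures are saved under pics/ and viewed, at most 14 in all, crops included, and the job is handed in when it is done.

Besides the shell and the picture viewer there is one more tool, called as name(argument=value, ...), one argument or row to a line, values as JSON. apply_moves: Moves the arm, as the interface text tells. Its arguments: {"type":"object","properties":{"increments":{"type":"string"},"grip":{"type":"number"},"squeeze":{"type":"number"}},"required":["increments"]}

```bash
mkdir -p pics; ls; cat > h.py <<'E'
import numpy as np, cv2
from scipy.spatial.transform import Rotation as R
from workcell import telemetry, viewer, workorder, env
def shot(n,f=None):
    c=viewer.get_calibration(n); im=viewer.camera(n)
    if f: cv2.imwrite('pics/'+f,im)
    return im,c
def P(c):
    return R.from_rotvec(np.ravel(c['rvec'])).as_matrix(), np.ravel(c['tvec'])
def px2w(c,u,v,z):
    Rm,t=P(c); d=Rm.T@np.array([(u-c['cx'])/c['fx'],(v-c['cy'])/c['fy'],1]); o=-Rm.T@t
    return o+d*(z-o[2])/d[2]
def w2px(c,p):
    Rm,t=P(c); q=Rm@np.asarray(p)+t
    return np.array([c['fx']*q[0]/q[2]+c['cx'],c['fy']*q[1]/q[2]+c['cy']])
def st():
    s=telemetry.read_state(); Rm=R.from_rotvec(s['ee_rot']).as_matrix()
    return s,Rm
def go(p,yaw=None):
    """tool-frame shift (mm) and turn (deg) to reach TCP p, tool down, tool-x direction yaw deg(world)"""
    s,Rm=st(); d=Rm.T@(np.array(p)-s['tool_pos'])*1000
    print('pos',np.round(np.array(s['tool_pos'])*1000,1),'yaw',round(np.degrees(np.arctan2(Rm[1,0],Rm[0,0])),2),'F',np.round(s['contact_force'],1),'open',round(s['opening']*1000,1),'t',s['time'])
    r=None
    if yaw is not None:
        a=np.radians(yaw); x=np.array([np.cos(a),np.sin(a),0]); z=np.array([0,0,-1.]); T=np.column_stack([x,np.cross(z,x),z])
        r=np.round(np.degrees(R.from_matrix(Rm.T@T).as_rotvec()),2)
    print('shift',np.round(d,1),'turn',r)
E
python3 - <<'E'
from h import *
s,Rm=st(); print(s); print(Rm.round(3)); print(env.grip_point_offset)
for n in('top','scene','wrist'):
    im,c=shot(n,n+'0.png'); print(n,c)
    a=cv2.resize(im,(800,600)); cv2.imwrite('pics/%s0b.png'%n,a)
E
```

```text
pics
{'time': 0.0, 'joints': array([-1.16568009,  0.7070794 , -0.02766558,  1.48497065,  0.02201493,
        0.95092048, -0.07548626]), 'dq': array([ 3.27465049e-04, -6.26599220e-04, -1.05372259e-05,  7.04195938e-04,
        1.44533709e-03,  7.49425719e-04, -2.05055705e-04]), 'effort': array([-1.02754264e-03, -8.83212376e+01,  1.23454303e+00, -2.36168969e+01,
        1.68842805e-02,  6.52019036e-03, -7.65984123e-05]), 'tool_pos': array([0.24832712, 0.51832721, 0.23084726]), 'ee_rot': array([-6.95893550e-01, -3.06332025e+00,  1.65221625e-03]), 'contact_force': array([-0.65502154, -0.16736614, -0.24399052]), 'wrist_torque': array([-0.04692577,  0.05799238, -0.00697307]), 'gripper_force': 0.0, 'opening': 0.08569657476987926}
[[-0.902  0.432 -0.   ]
 [ 0.432  0.902 -0.001]
 [-0.    -0.001 -1.   ]]
0.0187
top {'fx': 546.049453831193, 'fy': 546.049453831193, 'cx': 279.1006784961518, 'cy': 206.4276007646218, 'rvec': array([ 2.11795   , -2.09552062,  0.22943505]), 'tvec': array([-0.00348668,  0.53160505,  1.2818693 ])}
scene {'fx': 439.9598087885803, 'fy': 439.9598087885803, 'cx': 280.61787694152264, 'cy': 204.80357869794628, 'rvec': array([ 0.7049532 ,  2.57788056, -1.19730398]), 'tvec': array([ 0.42547604, -0.09183007,  1.55734231])}
wrist {'fx': 321.6006197848051, 'fy': 321.6006197848051, 'cx': 279.55647159665455, 'cy': 205.4357950809865, 'rvec': array([-2.44914665, -1.54270794, -0.21764197]), 'tvec': array([-0.57468686, -0.03685481,  0.37914546])}
```

View pics/top0b.png

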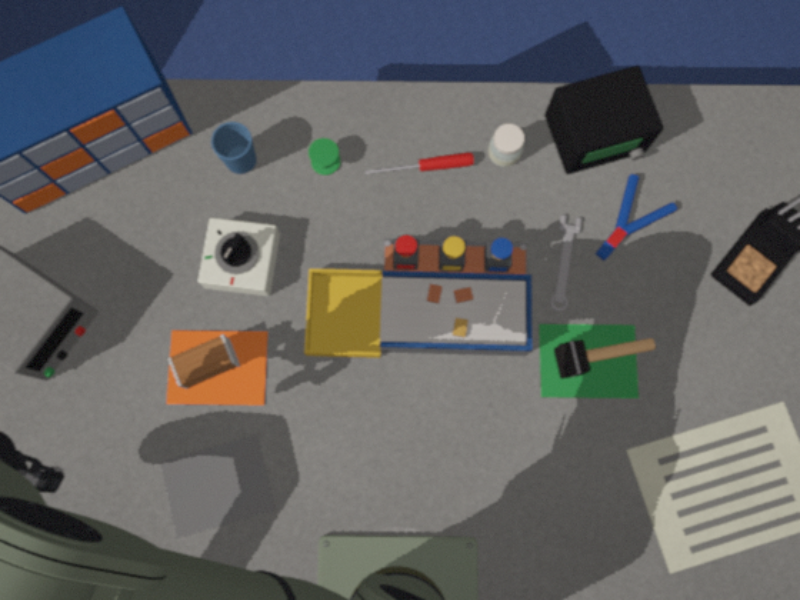

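View pics/scene0b.png

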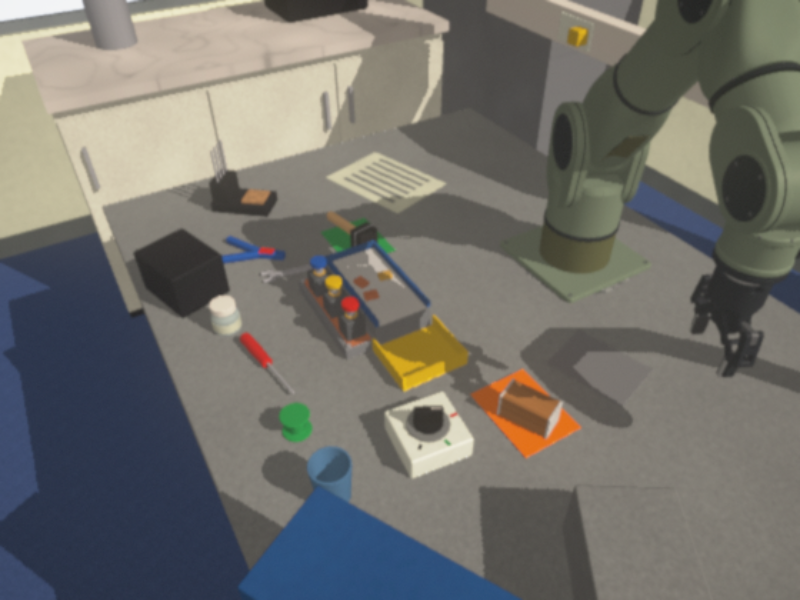

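The top view shows the knob at about (237,250), scraper at (203,360) on the orange mat, bed with 3 offcuts at (434,293), (463,295) and (460,327), caps red, yellow, blue at (405,245), (453,247), (501,248), and mallet head at (573,358) on the green mat. I'll zoom in on these.

```bash
python3 - <<'E'
from h import *
im=cv2.imread('pics/top0.png')
def crop(x,y,w,h): return cv2.resize(im[y:y+h,x:x+w],(400,300),interpolation=cv2.INTER_CUBIC)
# each 100x75 ->x4 ; bed 120x90
a=np.vstack([np.hstack([crop(120,145,100,75),crop(265,160,120,90)]),np.hstack([crop(100,220,100,75),crop(370,215,100,75)])])
cv2.imwrite('pics/z1.png',a)
_,c=None,viewer.get_calibration('top')
def q(u,v,z): print((u,v),px2w(c,u/1.4286,v/1.4286,z).round(4)[:2])
for u,v in((405,242),(453,244),(501,246)): q(u,v,.114)
q(237,245,.094); 
print('scraper mat');[q(u,v,.003) for u,v in((171,332),(267,331),(268,405),(166,403))]
print('green');[q(u,v,.003) for u,v in((540,324),(636,324),(638,398),(540,397))]
print('off');[q(u,v,.07) for u,v in((434,293),(463,295),(460,327))]
print('jig fence');[q(u,v,.076) for u,v in((382,273),(530,274),(531,349),(381,356))]
print('mallet');q(573,358,.05);q(653,345,.04)
print('bystanders');[q(u,v,.02) for u,v in((570,220),(560,303),(325,155),(370,172),(630,180),(605,255))]
E
```

```text
(405, 242) [ 0.6098 -0.0074]
(453, 244) [ 0.6072 -0.0875]
(501, 246) [ 0.6046 -0.1675]
(237, 245) [0.6072 0.2769]
scraper mat
(171, 332) [0.4721 0.4047]
(267, 331) [0.4757 0.2348]
(268, 405) [0.3457 0.227 ]
(166, 403) [0.3472 0.4042]
green
(540, 324) [ 0.4935 -0.2491]
(636, 324) [ 0.4954 -0.4196]
(638, 398) [ 0.3646 -0.4159]
(540, 397) [ 0.3645 -0.2454]
off
(434, 293) [ 0.5329 -0.0579]
(463, 295) [ 0.53   -0.1072]
(460, 327) [ 0.4746 -0.1018]
jig fence
(382, 273) [0.5655 0.0311]
(530, 274) [ 0.5665 -0.2212]
(531, 349) [ 0.4376 -0.2195]
(381, 356) [0.4231 0.0306]
mallet
(573, 358) [ 0.4268 -0.2949]
(653, 345) [ 0.4522 -0.4354]
bystanders
(570, 220) [ 0.6818 -0.3056]
(560, 303) [ 0.5284 -0.2823]
(325, 155) [0.8021 0.1406]
(370, 172) [0.7698 0.0572]
(630, 180) [ 0.7595 -0.4181]
(605, 255) [ 0.617  -0.3658]
```

View pics/z1.png

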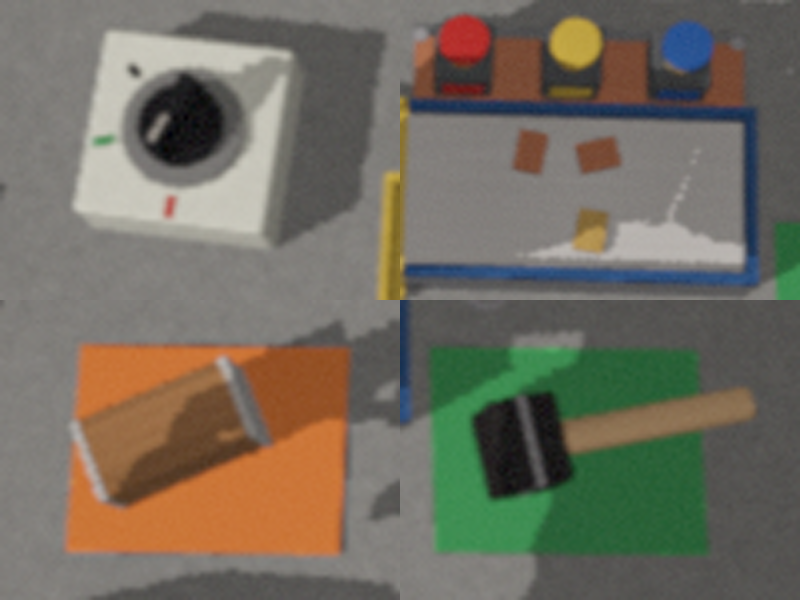

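apply_moves(
  increments="-40 -6 0 0 0 0; -43 -6 0 0 0 0; -43 -6 0 0 0 0; -43 -6 0 0 0 0; -43 -6 0 0 0 0",
  grip=60,
)

```text
time: 0.65
tool_pos: [0.4279, 0.3986, 0.2312]
ee_rot: [-0.696, -3.063, 0.001]
contact_force: [0.5, 0.0, -0.0]
opening: 0.06
gripper_force: 0.0
```

apply_moves(
  increments="-43 -6 0 0 0 -3; -43 -6 0 0 0 -3; -43 -6 0 0 0 0; -43 -6 0 0 0 0; -20 -3 0 0 0 0",
)

```text
time: 1.15
tool_pos: [0.5979, 0.3009, 0.2306]
ee_rot: [0.54, 3.094, -0.003]
contact_force: [-0.5, -0.9, 0.4]
opening: 0.0597
gripper_force: 0.0
```

```bash
python3 - <<'E'
from h import *
s,Rm=st()
im,c=shot('wrist'); 
Rc,t=P(c); o=-Rc.T@t
print('cam in tool',(Rm.T@(o-s['tool_pos'])).round(3),'\n',(Rm.T@Rc.T).round(2))
print(w2px(c,(.607,.277,.094)))
cv2.imwrite('pics/w1.png',cv2.resize(im,(800,600)))
it,ct=shot('top','top1.png')
hsv=cv2.cvtColor(it,cv2.COLOR_BGR2HSV)
for n,lo,hi in(('red',(0,170,90),(6,255,255)),('yel',(20,150,110),(32,255,255)),('blue',(100,150,90),(125,255,255))):
    m=cv2.inRange(hsv,lo,hi); m[:,:265]=0;m[:,370:]=0; m[:160]=0; m[250:]=0
    k,l,sx,ce=cv2.connectedComponentsWithStats(m)
    for i in range(1,k):
        if sx[i,4]>30: print(n,sx[i],ce[i].round(1),px2w(ct,*ce[i],.114).round(4))
E
```

```text
cam in tool [ 0.07   0.    -0.143] 
 [[ 0.   -0.96 -0.28]
 [ 1.    0.   -0.  ]
 [ 0.   -0.28  0.96]]
[258.32335615 211.47702463]
red [277 165  15  15 161] [284.1 171.6] [ 0.6042 -0.0088  0.114 ]
yel [311 166  15  15 169] [317.6 172.6] [ 0.6027 -0.0886  0.114 ]
blue [344 167  14  14 153] [350.9 173.3] [ 0.6019 -0.1679  0.114 ]
blue [269 191 101   7 200] [320.6 192.5] [ 0.5539 -0.0955  0.114 ]
blue [267 240 103   5 177] [318.6 241.9] [ 0.4362 -0.0903  0.114 ]
```

View pics/w1.png

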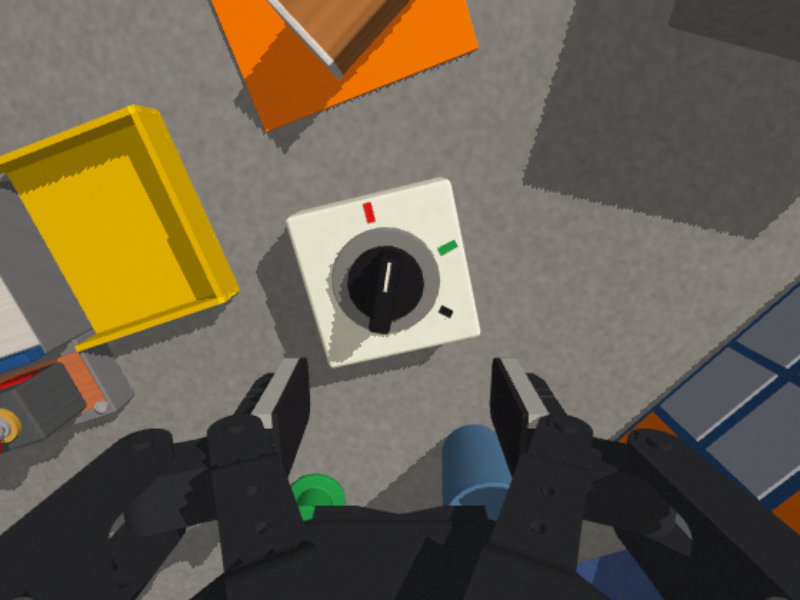

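The wrist view shows the knob bar running from (389,263) to (380,330), with the white pointer at the upper end. The red mark is at (369,212), green at (447,247) and black at (446,311).

```bash
python3 - <<'E'
from h import *
s,Rm=st(); c=viewer.get_calibration('wrist')
q=lambda u,v,z: px2w(c,u*.7,v*.7,z)[:2]
ctr=q(385,280,.062); print('disc ctr',ctr)
ang=lambda d: round(np.degrees(np.arctan2(d[1],d[0])),1)
print('ptr',ang(q(389,263,.094)-q(385,292,.094)),q(389,263,.094),q(385,292,.094))
box=np.mean([q(288,218,.05),q(450,180,.05),q(480,333,.05),q(330,366,.05)],0); print('box',box)
for n,u,v in(('red',369,212),('green',447,247),('black',446,311)): print(n,ang(q(u,v,.05)-ctr),ang(q(u,v,.05)-box))
go((*ctr,.075),None)
E
```

```text
disc ctr [0.60337172 0.28838235]
ptr 152.1 [0.58658037 0.29832744] [0.60330256 0.28949159]
box [0.60521239 0.28880999]
red 173.8 174.6
green 95.9 98.1
black 39.2 40.1
pos [597.2 301.5 230.2] yaw 160.19 F [-0.2  0.2 -0. ] open 60.0 t 1.25
shift [-10.2 -10.  155.2] turn None
```

apply_moves(
  increments="-11 -10 30 0 0 0; 0 0 45 0 0 8; 0 0 40 0 0 0; 0 0 30 0 0 0; 0 0 11 0 0 0",
)

```text
time: 1.75
tool_pos: [0.6003, 0.291, 0.0724]
ee_rot: [-0.747, -3.048, 0.004]
contact_force: [-0.2, 0.1, 0.3]
opening: 0.0602
gripper_force: 0.0
```

apply_moves(
  increments="0 0 0 0 0 0; 0 0 0 0 0 0; 0 0 0 0 0 0; 0 0 0 0 0 0; 0 0 0 0 0 0",
  grip=0,
  squeeze=30,
)

```text
time: 2.25
tool_pos: [0.602, 0.2897, 0.0771]
ee_rot: [0.751, 3.05, -0.003]
contact_force: [-9.6, -8.7, 15.4]
opening: 0.0134
gripper_force: 30.0
```

```bash
python3 - <<'E'
from h import *
go((.604,.2886,.074),98)
E
```

```text
pos [602.  289.7  77.1] yaw 152.36 F [-9.6 -8.7 15.4] open 13.4 t 2.25
shift [-2.3 -0.   3.1] turn [-0.08  0.08 54.36]
```

apply_moves(
  increments="0 -1 -7 0 0 0; 0 0 0 0 0 0; 0 0 0 0 0 7; 0 0 0 0 0 8; 0 0 0 0 0 8",
)

```text
time: 2.75
tool_pos: [0.6022, 0.2913, 0.0821]
ee_rot: [1.35, 2.836, 0.004]
contact_force: [11.9, 9.7, -28.1]
opening: 0.0129
gripper_force: 31.4
```

apply_moves(
  increments="0 0 0 0 0 8; 0 0 0 0 0 8; 0 0 0 0 0 8; 0 0 0 0 0 7; 0 0 0 0 0 0",
)

```text
time: 3.25
tool_pos: [0.6044, 0.2924, 0.0823]
ee_rot: [2.055, 2.372, 0.013]
contact_force: [30.0, 15.6, -38.3]
opening: 0.013
gripper_force: 30.7
```

```bash
python3 - <<'E'
from h import *
go((.604,.2886,.074),98)
im,c=shot('wrist','w2.png')
E
```

```text
pos [604.4 292.4  82.3] yaw 98.19 F [ 30.   15.6 -38.3] open 13.0 t 3.25
shift [-3.8 -1.   8.3] turn [ 0.46 -0.17  0.19]
```

apply_moves(
  increments="0 0 0 0 0 0; 0 0 0 0 0 0; 0 0 -40 0 0 0; 0 0 -50 0 0 0; 0 0 -40 0 0 0",
  grip=60,
)

```text
time: 3.8
tool_pos: [0.6017, 0.2901, 0.2158]
ee_rot: [2.052, 2.378, 0.003]
contact_force: [-0.2, 0.9, -0.0]
opening: 0.0599
gripper_force: 0.0
```

```bash
python3 - <<'E'
from h import *
go((.604,.2886,.2),98)
im,c=shot('wrist'); im=im[100:310,140:420]
cv2.imwrite('pics/w3.png',cv2.resize(im,(800,600),interpolation=cv2.INTER_CUBIC))
E
```

```text
pos [601.7 290.1 215.8] yaw 98.4 F [-0.2  0.9 -0. ] open 59.9 t 3.8
shift [-1.9  2.1 15.9] turn [ 0.1  -0.04  0.4 ]
```

View pics/w3.png

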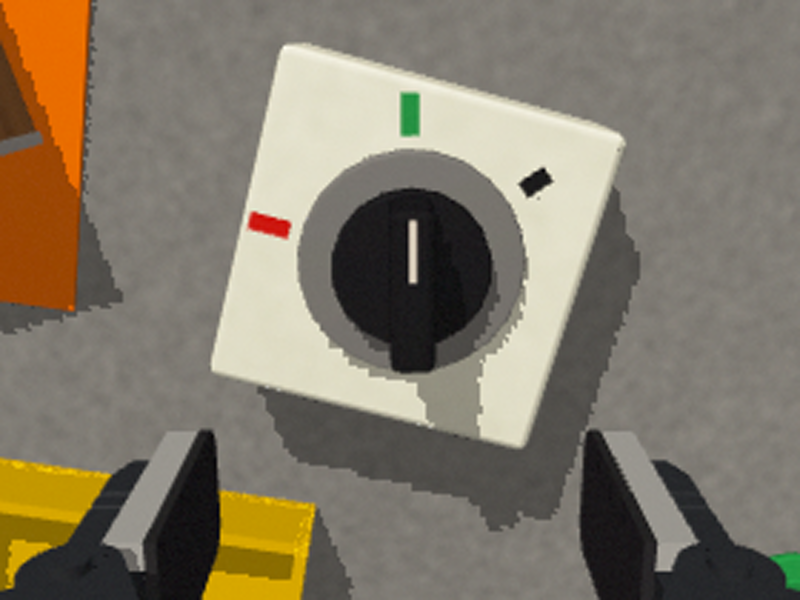

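Knob pointer at (413,250) is in line with the green mark at (410,114), so step 1 is done. Next I'll look at the scraper.

apply_moves(
  increments="18 -38 -10 0 0 0; 21 -45 0 0 0 0; 21 -45 0 0 0 0; 21 -44 0 0 0 0; 0 0 0 0 0 -7",
  grip=85,
)

```text
time: 4.35
tool_pos: [0.4137, 0.3483, 0.2234]
ee_rot: [-1.893, -2.503, 0.0]
contact_force: [0.9, -0.4, 0.0]
opening: 0.0847
gripper_force: 0.0
```

apply_moves(
  increments="0 0 0 0 0 -7; 0 0 0 0 0 0",
)

```text
time: 4.55
tool_pos: [0.4195, 0.3452, 0.2231]
ee_rot: [-1.744, -2.613, -0.002]
contact_force: [0.3, 0.1, 0.1]
opening: 0.0848
gripper_force: 0.0
```

```bash
python3 - <<'E'
from h import *
go((.42,.345,.2),112)
im,c=shot('wrist')
cv2.imwrite('pics/w4.png',cv2.resize(im,(800,600)))
E
```

```text
pos [419.5 345.2 223.1] yaw 112.55 F [0.3 0.1 0.1] open 84.8 t 4.55
shift [-0.4  0.3 23.1] turn [ 0.05 -0.04  0.55]
```

View pics/w4.png

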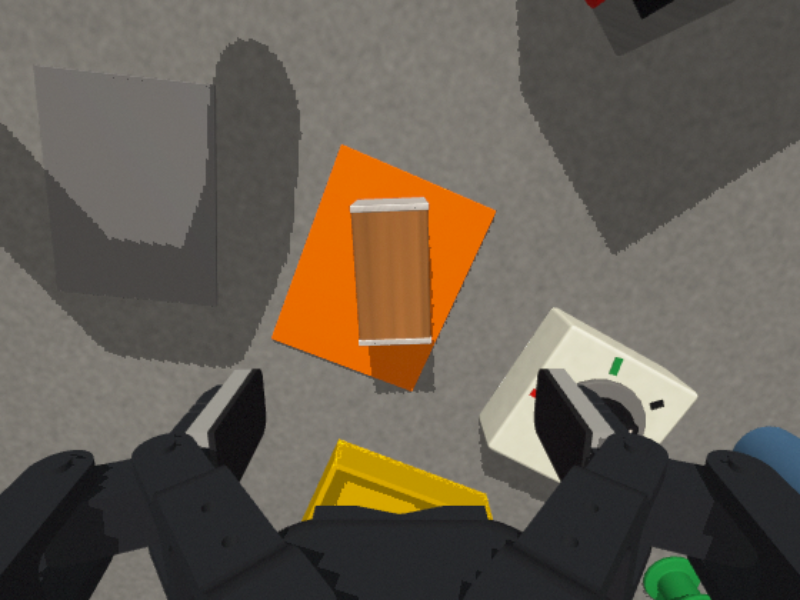

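The scraper lies on the orange mat. Its top face runs from about (351,205)/(428,203) to (359,344)/(432,342).

```bash
python3 - <<'E'
from h import *
c=viewer.get_calibration('wrist')
q=lambda u,v,z: px2w(c,u*.7,v*.7,z)[:2]
A=[q(351,205,.055),q(428,203,.055),q(359,344,.055),q(432,342,.055)]
print(np.round(A,4)); a=(A[0]+A[1])/2; b=(A[2]+A[3])/2; d=a-b
print('len',np.linalg.norm(d),'w',np.linalg.norm(A[0]-A[1]),np.linalg.norm(A[2]-A[3]))
yaw=np.degrees(np.arctan2(d[1],d[0])); ctr=np.mean(A,0); print('ctr',ctr,'yaw',yaw)
M=[q(341,145,.003),q(495,210,.003),q(412,390,.003),q(274,340,.003)]; print('mat',np.mean(M,0),np.round(M,3))
# also knob axis from previous pose not available
go((*ctr,.013),yaw)
E
```

```text
[[0.3745 0.3718]
 [0.4216 0.3925]
 [0.415  0.2806]
 [0.4635 0.3022]]
len 0.09964970242435559 w 0.05136666998723606 0.05309430201539746
ctr [0.41864215 0.3367612 ] yaw 114.41280906137135
mat [0.413298   0.31993235] [[0.349 0.404]
 [0.477 0.404]
 [0.477 0.236]
 [0.351 0.235]]
pos [419.7 345.1 222.9] yaw 112.24 F [0.4 0.3 0.4] open 85.2 t 4.6
shift [ -7.4  -4.3 209.9] turn [ 0.03 -0.03 -2.17]
```

apply_moves(
  increments="-7 -4 30 0 0 0; 0 0 45 0 0 -2; 0 0 45 0 0 0; 0 0 45 0 0 0; 0 0 34 0 0 0",
)

```text
time: 5.1
tool_pos: [0.4184, 0.3364, 0.0211]
ee_rot: [1.708, 2.636, -0.002]
contact_force: [-0.9, 0.2, 1.3]
opening: 0.0849
gripper_force: 0.0
```

apply_moves(
  increments="0 0 0 0 0 0; 0 0 0 0 0 0; 0 0 0 0 0 0; 0 0 0 0 0 0; 0 0 0 0 0 0",
  grip=30,
  squeeze=70,
)

```text
time: 5.6
tool_pos: [0.4193, 0.3377, 0.0252]
ee_rot: [1.702, 2.639, 0.004]
contact_force: [-1.3, -1.0, 13.0]
opening: 0.0506
gripper_force: 75.0
```

```bash
python3 - <<'E'
from h import *
go((.5,-.177,.2),179)
E
```

```text
pos [419.3 337.7  25.2] yaw 114.35 F [-1.3 -1.  13. ] open 50.6 t 5.6
shift [-502.  -138.3 -175.4] turn [ 1.500e-01  5.000e-02 -6.465e+01]
```

apply_moves(
  increments="0 0 -30 0 0 0; 0 0 -50 0 0 0; 0 0 -50 0 0 0; 0 0 -40 0 0 0; -25 -7 0 0 0 0",
)

```text
time: 6.1
tool_pos: [0.4232, 0.3147, 0.1989]
ee_rot: [1.697, 2.642, 0.014]
contact_force: [0.5, -1.2, -5.2]
opening: 0.051
gripper_force: 75.1
```

apply_moves(
  increments="-45 -12 0 0 0 0; -45 -12 0 0 0 0; -45 -12 0 0 0 0; -45 -12 0 0 0 0; -45 -12 0 0 0 0",
)

```text
time: 6.6
tool_pos: [0.461, 0.08, 0.1945]
ee_rot: [1.702, 2.639, 0.002]
contact_force: [1.6, -0.0, -2.5]
opening: 0.0509
gripper_force: 74.9
```

apply_moves(
  increments="-45 -12 0 0 0 0; -45 -12 0 0 0 0; -45 -12 0 0 0 0; -45 -12 0 0 0 0; -45 -12 0 0 0 0",
)

```text
time: 7.1
tool_pos: [0.4992, -0.15, 0.1946]
ee_rot: [1.702, 2.639, 0.001]
contact_force: [1.0, 0.7, -2.8]
opening: 0.0506
gripper_force: 74.9
```

apply_moves(
  increments="0 0 0 0 0 -8; 0 0 0 0 0 -8; 0 0 0 0 0 -8; 0 0 0 0 0 -8; 0 0 0 0 0 -8",
)

```text
time: 7.6
tool_pos: [0.4991, -0.1482, 0.1945]
ee_rot: [0.688, 3.064, -0.001]
contact_force: [0.4, 0.0, -2.6]
opening: 0.0508
gripper_force: 74.7
```

apply_moves(
  increments="0 0 0 0 0 -8; 0 0 0 0 0 -8; 0 0 0 0 0 -8.5; 0 0 0 0 0 0",
)

```text
time: 8.0
tool_pos: [0.4991, -0.1483, 0.1943]
ee_rot: [0.027, 3.141, -0.001]
contact_force: [0.4, 0.1, -1.1]
opening: 0.0507
gripper_force: 74.8
```

```bash
python3 - <<'E'
from h import *
go((.5015,-.169,.2),179.17)
im,c=shot('wrist')
cv2.imwrite('pics/w5.png',cv2.resize(im,(800,600)))
E
```

```text
pos [ 499.1 -148.3  194.3] yaw 179.0 F [ 0.4  0.1 -1.1] open 50.7 t 8.0
shift [ -2.8 -20.6  -5.7] turn [-0.05  0.05 -0.17]
```

View pics/w5.png

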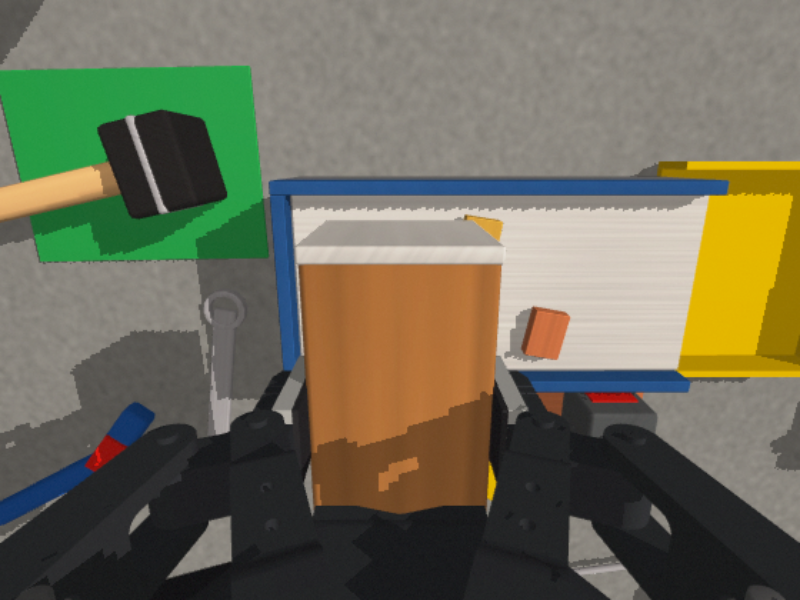

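The wrist view shows the block held squarely above the bed. The near fence is at row ~187, the left (−y) fence at column ~280, the far fence at row ~380, and offcuts are at (483,228) and (546,333).

```bash
python3 - <<'E'
from h import *
c=viewer.get_calibration('wrist')
q=lambda u,v,z: px2w(c,u*.7,v*.7,z)[:2].round(4)
print('near fence outer/in (jig x -65,-57)',q(300,181,.076),q(728,181,.076),q(300,194,.076),q(720,194,.076))
print('far fence end (y=120, x=57..65)',q(690,371,.076),q(688,391,.076)); print('near end y=120',q(728,187,.076))
print('left fence out/in(-135,-127)',q(272,200,.076),q(290,200,.076))
print('block end edge z~.224', q(298,246,.2245),q(502,246,.2245))
print('offcuts',q(546,333,.07),q(483,228,.065))
E
```

```text
near fence outer/in (jig x -65,-57) [ 0.4387 -0.202 ] [0.4442 0.0343] [ 0.4457 -0.2025] [0.4511 0.0311]
far fence end (y=120, x=57..65) [0.5589 0.0309] [0.5728 0.0318]
near end y=120 [0.4474 0.0349]
left fence out/in(-135,-127) [ 0.4487 -0.2185] [ 0.4489 -0.2084]
block end edge z~.224 [ 0.4487 -0.1722] [ 0.4499 -0.1218]
offcuts [ 0.534  -0.0582] [ 0.4686 -0.0982]
```

apply_moves(
  increments="-4 -20 0 0 0 0; 0 0 40 0 0 0; 0 0 40 0 0 0; 0 0 25 0 0 0; 0 0 0 0 0 0",
)

```text
time: 8.55
tool_pos: [0.5016, -0.1677, 0.0864]
ee_rot: [-0.036, -3.137, -0.0]
contact_force: [-0.5, 0.4, -1.8]
opening: 0.0507
gripper_force: 74.5
```

apply_moves(
  increments="0 0 2 0 0 0; 0 0 2 0 0 0; 0 0 1 0 0 0; 0 0 0 0 0 0",
)

```text
time: 8.95
tool_pos: [0.503, -0.1681, 0.084]
ee_rot: [0.031, 3.141, -0.001]
contact_force: [0.7, 0.6, -2.3]
opening: 0.051
gripper_force: 74.6
```

apply_moves(
  increments="0 0 1.5 0 0 0; 0 6 0 0 0 0; 0 12 0 0 0 0; 0 15 0 0 0 0; 0 15 0 0 0 0",
)

```text
time: 9.45
tool_pos: [0.5039, -0.12, 0.0823]
ee_rot: [0.032, 3.141, -0.002]
contact_force: [0.5, -5.2, 4.6]
opening: 0.0511
gripper_force: 72.4
```

apply_moves(
  increments="0 15 0 0 0 0; 0 15 0 0 0 0; 0 15 0 0 0 0; 0 15 0 0 0 0; 0 15 0 0 0 0",
)

```text
time: 9.95
tool_pos: [0.5053, -0.0448, 0.0823]
ee_rot: [0.031, 3.141, -0.002]
contact_force: [0.1, -5.7, 6.6]
opening: 0.0513
gripper_force: 72.7
```

```bash
python3 - <<'E'
from h import *
go((.508,.026,.082),179)
im,c=shot('wrist'); it,ct=shot('top'); it=it[150:270,180:340]; it=cv2.resize(it,(560,420),interpolation=cv2.INTER_CUBIC)
cv2.imwrite('pics/w6.png',cv2.resize(np.hstack([im,it]),(800,300)))
E
```

```text
pos [505.3 -44.8  82.3] yaw 178.86 F [ 0.1 -5.7  6.6] open 51.3 t 9.95
shift [-1.3 70.9  0.2] turn [-0.06  0.04 -0.14]
```

View pics/w6.png

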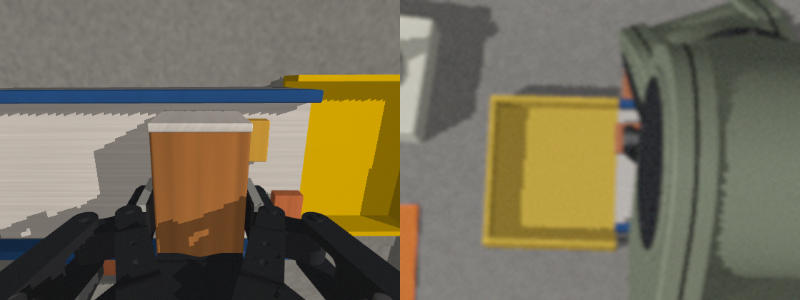

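Offcuts are being pushed ahead of the block (brass at (258,140), copper at (285,203)) and nothing is left behind it. I'll finish the sweep.

apply_moves(
  increments="0 15 0 0 0 0; 0 14 0 0 0 0; 0 12 0 0 0 0; 0 10 0 0 0 0; 0 10 0 0 0 0",
)

```text
time: 10.55
tool_pos: [0.5065, 0.0151, 0.0823]
ee_rot: [0.032, 3.141, -0.002]
contact_force: [0.1, -7.5, 9.1]
opening: 0.0509
gripper_force: 74.0
```

apply_moves(
  increments="0 10 0 0 0 0; 0 8 0 0 0 0; 0 8 0 0 0 0; 0 0 0 0 0 0; 0 0 0 0 0 0",
)

```text
time: 11.05
tool_pos: [0.507, 0.0425, 0.0822]
ee_rot: [0.029, 3.141, 0.001]
contact_force: [-1.1, 3.8, 7.8]
opening: 0.0515
gripper_force: 73.9
```

apply_moves(
  increments="0 0 -30 0 0 0; 0 0 -40 0 0 0; 0 0 -40 0 0 0; 0 -40 0 0 0 0; 0 0 0 0 0 0",
)

```text
time: 11.55
tool_pos: [0.5059, -0.0029, 0.1925]
ee_rot: [0.038, 3.141, -0.004]
contact_force: [0.2, 0.6, -3.5]
opening: 0.051
gripper_force: 74.7
```

```bash
python3 - <<'E'
from h import *
go((.41,.32,.2),114)
im,c=shot('wrist'); it,ct=shot('scene','scene2.png'); it=it[120:280,200:413]; it=cv2.resize(it,(560,420),interpolation=cv2.INTER_CUBIC)
cv2.imwrite('pics/w7.png',cv2.resize(np.hstack([im,it]),(800,300)))
E
```

```text
pos [505.9  -2.9 192.5] yaw 178.6 F [ 0.2  0.6 -3.5] open 51.0 t 11.55
shift [103.8 320.4  -8.5] turn [-0.11  0.13 64.6 ]
```

View pics/w7.png

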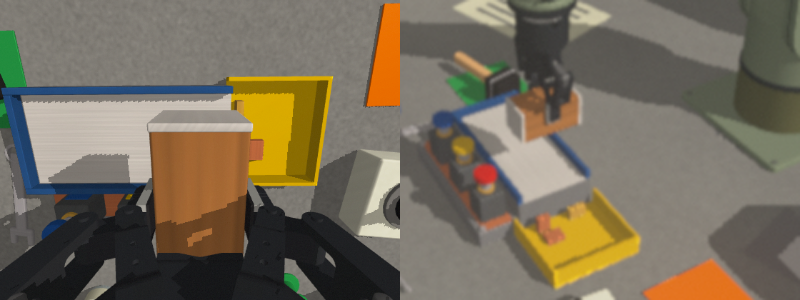

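The scene view shows two copper offcuts at (550,230) and one brass at (577,210) in the tray, and the bed is empty. Next I'll put the scraper on the orange mat.

apply_moves(
  increments="13 41 0 0 0 0; 13 41 0 0 0 0; 13 41 0 0 0 0; 13 41 0 0 0 0; 13 41 0 0 0 0",
)

```text
time: 12.15
tool_pos: [0.4438, 0.2104, 0.1914]
ee_rot: [-0.029, -3.141, 0.0]
contact_force: [1.3, 0.4, -3.0]
opening: 0.051
gripper_force: 74.7
```

apply_moves(
  increments="13 41 0 0 0 0; 13 41 0 0 0 0; 10 34 0 0 0 0; 0 0 40 0 0 0; 0 0 40 0 0 0",
)

```text
time: 12.65
tool_pos: [0.4103, 0.3266, 0.1107]
ee_rot: [0.026, 3.141, 0.002]
contact_force: [1.4, 0.4, -4.0]
opening: 0.0508
gripper_force: 74.9
```

apply_moves(
  increments="0 0 40 0 0 0; 0 0 30 0 0 0; 0 0 10 0 0 0; 0 0 4 0 0 0; 0 0 0 0 0 0",
)

```text
time: 13.15
tool_pos: [0.4113, 0.3253, 0.0284]
ee_rot: [0.03, 3.141, 0.001]
contact_force: [0.6, 0.8, -2.1]
opening: 0.0509
gripper_force: 74.5
```

apply_moves(
  increments="0 0 2.5 0 0 0; 0 0 0.5 0 0 0; 0 0 0 0 0 0",
)

```text
time: 13.45
tool_pos: [0.4114, 0.325, 0.0253]
ee_rot: [0.03, 3.141, 0.001]
contact_force: [-0.6, -0.0, -3.3]
opening: 0.0509
gripper_force: 74.5
```

apply_moves(
  increments="0 0 0 0 0 0; 0 0 0 0 0 0; 0 0 0 0 0 0; 0 0 -20 0 0 0; 0 0 -40 0 0 0",
  grip=85,
)

```text
time: 13.95
tool_pos: [0.4103, 0.3242, 0.0838]
ee_rot: [-0.03, -3.139, 0.004]
contact_force: [0.4, 0.7, 0.7]
opening: 0.085
gripper_force: 0.0
```

apply_moves(
  increments="0 0 -45 0 0 0; 0 0 -45 0 0 0; 0 0 -40 0 0 0; 0 -30 0 0 0 0; 0 0 0 0 0 0",
)

```text
time: 14.45
tool_pos: [0.4112, 0.292, 0.2158]
ee_rot: [0.035, 3.14, -0.002]
contact_force: [-0.1, -1.0, -0.7]
opening: 0.0847
gripper_force: 0.0
```

```bash
python3 - <<'E'
from h import *
go((.43,-.33,.23),180)
im,c=shot('wrist'); cv2.imwrite('pics/w8.png',im)
# orange mask & brown block check by projecting
print(w2px(c,(.411,.325,.055)),w2px(c,(.413,.32,.003)))
hsv=cv2.cvtColor(im,cv2.COLOR_BGR2HSV); m=cv2.inRange(hsv,(8,100,60),(14,215,200))
k,l,sx,ce=cv2.connectedComponentsWithStats(m)
for i in range(1,k):
    if sx[i,4]>400: print(sx[i],ce[i].round(1),px2w(c,*ce[i],.055).round(3))
E
```

```text
pos [411.2 292.  215.8] yaw 178.74 F [-0.1 -1.  -0.7] open 84.7 t 14.45
shift [ -32.5 -621.5  -13.5] turn [-0.06  0.09 -1.26]
[313.86524291 186.49985245] [304.71351393 178.00798304]
[ 270  137   74   96 5020] [312.8 185. ] [0.41  0.324 0.055]
[ 92 271  25  26 519] [104.2 283.5] [0.511 0.104 0.055]
[ 66 278  26  29 502] [ 78.8 292.1] [0.521 0.075 0.055]
```

apply_moves(
  increments="-2 -40 -5 0 0 8; -8 -44 0 0 0 8; -14 -42 0 0 0 8; 0 0 0 0 0 8; 0 0 0 0 0 8",
)

```text
time: 15.0
tool_pos: [0.4141, 0.1652, 0.2197]
ee_rot: [-1.114, -2.937, 0.0]
contact_force: [-1.0, 0.5, 0.5]
opening: 0.085
gripper_force: 0.0
```

apply_moves(
  increments="0 0 0 0 0 8; 0 0 0 0 0 8; 0 0 0 0 0 8; 0 0 0 0 0 8; 0 0 0 0 0 7",
)

```text
time: 15.5
tool_pos: [0.4138, 0.1664, 0.2195]
ee_rot: [-2.027, -2.4, 0.001]
contact_force: [0.5, -0.6, 0.5]
opening: 0.085
gripper_force: 0.0
```

```bash
python3 - <<'E'
from h import *
go((.435,-.341,.23),100)
E
```

```text
pos [413.8 166.4 219.5] yaw 99.61 F [ 0.5 -0.6  0.5] open 85.0 t 15.5
shift [-503.8  -63.8  -10.4] turn [-0.03  0.01 -0.39]
```

apply_moves(
  increments="-40 -5 -10 0 0 0; -45 -6 0 0 0 0; -45 -6 0 0 0 0; -45 -6 0 0 0 0; -45 -6 0 0 0 0",
)

```text
time: 16.0
tool_pos: [0.4231, -0.0571, 0.2296]
ee_rot: [-2.02, -2.406, 0.0]
contact_force: [1.6, 0.3, -0.6]
opening: 0.0854
gripper_force: 0.0
```

apply_moves(
  increments="-45 -6 0 0 0 0; -45 -6 0 0 0 0; -45 -6 0 0 0 0; -45 -6 0 0 0 0; -45 -6 0 0 0 0",
)

```text
time: 16.5
tool_pos: [0.4323, -0.2842, 0.2295]
ee_rot: [-2.021, -2.405, -0.0]
contact_force: [0.9, 1.1, 0.4]
opening: 0.0851
gripper_force: 0.0
```

apply_moves(
  increments="-45 -5 0 0 0 0; 0 0 0 0 0 0; 0 0 0 0 0 0",
  grip=60,
)

```text
time: 16.8
tool_pos: [0.435, -0.3279, 0.2291]
ee_rot: [-2.022, -2.403, -0.0]
contact_force: [0.6, 0.5, -0.7]
opening: 0.0602
gripper_force: 0.0
```

```bash
python3 - <<'E'
from h import *
go((.435,-.341,.23),100)
im,c=shot('wrist'); cv2.imwrite('pics/w9.png',cv2.resize(im,(800,600)))
E
```

```text
pos [ 435.  -327.9  229.1] yaw 99.85 F [ 0.6  0.5 -0.7] open 60.2 t 16.8
shift [-12.9  -2.3  -0.9] turn [-0.04 -0.05 -0.15]
```

View pics/w9.png

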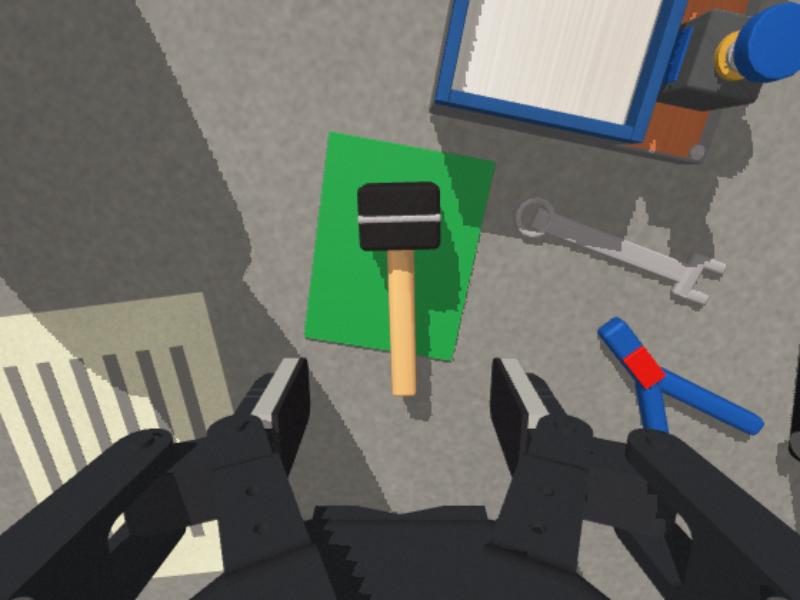

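The mallet lies on the green mat. The handle runs from (400,250) to (404,394) and the head's silver band is at (399,218).

```bash
python3 - <<'E'
from h import *
c=viewer.get_calibration('wrist')
q=lambda u,v,z: px2w(c,u*.7,v*.7,z)[:2]
b=q(400,250,.041); e=q(404,394,.041); d=(b-e)/np.linalg.norm(b-e)
yaw=np.degrees(np.arctan2(d[1],d[0])); print('yaw',yaw,'visible len',np.linalg.norm(b-e),'head',e+.145*d,'band',q(399,218,.059))
g=e+.098*d; print('grip',g)
M=[q(330,132,.003),q(495,162,.003),q(452,360,.003),q(305,338,.003)]; print('mat',np.mean(M,0),np.round(M,3))
go((*g,.013),yaw)
E
```

```text
yaw 101.53195144721369 visible len 0.1169321606138989 head [ 0.42925942 -0.29168114] band [ 0.42979391 -0.29431703]
grip [ 0.4386554  -0.33773237]
mat [ 0.43280284 -0.33045965] [[ 0.368 -0.246]
 [ 0.497 -0.246]
 [ 0.498 -0.414]
 [ 0.369 -0.416]]
pos [ 435.3 -327.   229.3] yaw 99.93 F [ 0.4  1.3 -0.2] open 60.1 t 16.85
shift [-11.4   1.5 216.3] turn [-0.02 -0.06 -1.6 ]
```

apply_moves(
  increments="-13 1.5 40 0 0 -1.6; 0 0 48 0 0 0; 0 0 48 0 0 0; 0 0 45 0 0 0; 0 0 25 0 0 0",
)

```text
time: 17.35
tool_pos: [0.4384, -0.3381, 0.0208]
ee_rot: [-1.983, -2.432, -0.0]
contact_force: [0.1, -0.8, 0.1]
opening: 0.0598
gripper_force: 0.0
```

apply_moves(
  increments="0 0 9 0 0 0; 0 0 0 0 0 0",
)

```text
time: 17.55
tool_pos: [0.439, -0.3394, 0.0146]
ee_rot: [-1.986, -2.433, -0.0]
contact_force: [-0.7, 0.3, 0.3]
opening: 0.0598
gripper_force: 0.0
```

apply_moves(
  increments="0 0 0 0 0 0; 0 0 0 0 0 0; 0 0 0 0 0 0; 0 0 0 0 0 0; 0 0 0 0 0 0",
  grip=5,
  squeeze=120,
)

```text
time: 18.05
tool_pos: [0.4392, -0.3408, 0.0162]
ee_rot: [1.987, 2.431, -0.0]
contact_force: [-2.2, 0.1, 14.1]
opening: 0.018
gripper_force: 116.8
```

apply_moves(
  increments="0 0 -25 0 0 0; 0 0 -45 0 0 0; 0 0 -50 0 0 0; 0 0 -50 0 0 0; 0 0 -45 0 0 0",
)

```text
time: 18.55
tool_pos: [0.4385, -0.3402, 0.2329]
ee_rot: [1.987, 2.432, 0.0]
contact_force: [0.6, -0.6, -5.5]
opening: 0.0178
gripper_force: 118.6
```

apply_moves(
  increments="0 0 0 0 0 8; 0 0 0 0 0 8; 0 0 0 0 0 8; 0 0 0 0 0 8; 0 0 0 0 0 8",
)

```text
time: 19.05
tool_pos: [0.4386, -0.3402, 0.2302]
ee_rot: [2.704, 1.598, 0.0]
contact_force: [-0.2, 0.2, -4.8]
opening: 0.0179
gripper_force: 118.8
```

apply_moves(
  increments="0 0 0 0 0 8; 0 0 0 0 0 8; 0 0 0 0 0 8; 0 0 0 0 0 8; 0 0 0 0 0 8",
)

```text
time: 19.55
tool_pos: [0.4386, -0.34, 0.2302]
ee_rot: [-3.088, -0.577, -0.001]
contact_force: [-0.9, -0.8, -4.6]
opening: 0.0179
gripper_force: 118.8
```

apply_moves(
  increments="0 0 0 0 0 8; 0 0 0 0 0 8; 0 0 0 0 0 6.5; 10 -30 0 0 0 0; 14 -42 0 0 0 0",
)

```text
time: 20.05
tool_pos: [0.4633, -0.2692, 0.2301]
ee_rot: [3.141, -0.033, -0.0]
contact_force: [1.7, 1.1, -5.0]
opening: 0.018
gripper_force: 118.9
```

```bash
python3 - <<'E'
from h import *
go((.5562,-.008,.23),-1)
E
```

```text
pos [ 463.3 -269.2  230.1] yaw -1.2 F [ 1.7  1.1 -5. ] open 18.0 t 20.05
shift [  87.4 -263.1   -0. ] turn [ 0.03  0.   -0.2 ]
```

```bash
python3 - <<'E'
from h import *
im,c=shot('wrist','w10.png')
hsv=cv2.cvtColor(im,cv2.COLOR_BGR2HSV)
print([w2px(c,p).round() for p in((.604,-.0088,.114),(.603,-.0886,.114),(.602,-.168,.114))])
for n,lo,hi in(('red',(0,170,90),(6,255,255)),('yel',(20,150,110),(32,255,255)),('blue',(100,150,60),(125,255,255))):
    m=cv2.inRange(hsv,lo,hi)
    k,l,sx,ce=cv2.connectedComponentsWithStats(m)
    for i in range(1,k):
        if sx[i,4]>300: print(n,sx[i],ce[i].round(1),px2w(c,*ce[i],.114).round(4), px2w(c,sx[i,0]+sx[i,2]/2,sx[i,1]+sx[i,3]/2,.114).round(4))
cv2.imwrite('pics/w10b.png',cv2.resize(im,(800,600)))
E
```

```text
[array([-87.,  19.]), array([24., 18.]), array([134.,  17.])]
yel [   0    0   69   45 2272] [30.1 20.9] [ 0.6013 -0.0929  0.114 ] [ 0.6002 -0.0958  0.114 ]
blue [ 110    0   54   44 1943] [137.3  19.3] [ 0.6007 -0.17    0.114 ] [ 0.599  -0.1696  0.114 ]
blue [357   0  37  31 676] [373.9  12.9] [ 0.6013 -0.3396  0.114 ] [ 0.5996 -0.3409  0.114 ]
blue [   0   74  227   45 2662] [125.8  81.7] [ 0.559  -0.1554  0.114 ] [ 0.5487 -0.1443  0.114 ]
blue [   0  206  196   12 2157] [ 97.4 211. ] [ 0.4578 -0.1157  0.114 ] [ 0.4569 -0.1161  0.114 ]
```

View pics/w10b.png

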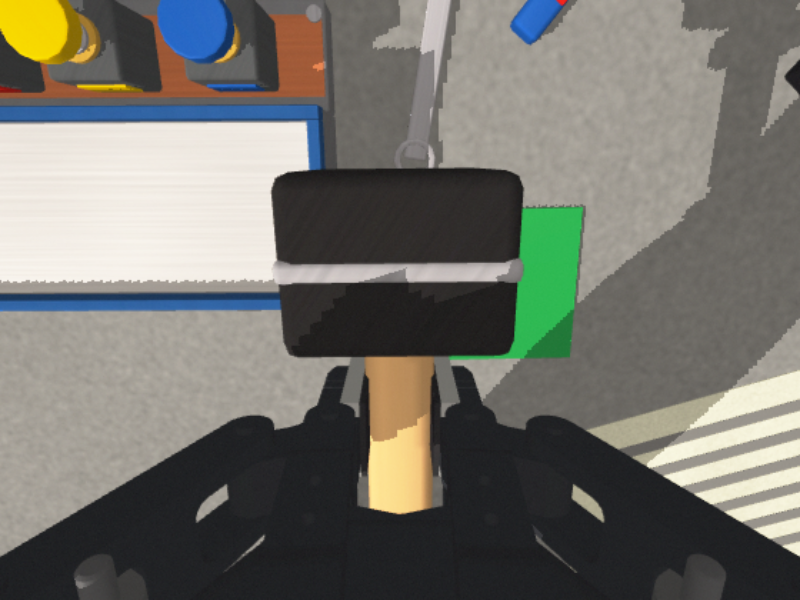

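The mallet is held level and square, with its head band at (400,270). The blue cap is at (195,28), which matches the top-camera estimate.

apply_moves(
  increments="12 -38 0 0 0 0; 13 -38 0 0 0 0; 13 -38 0 0 0 0; 13 -38 0 0 0 0; 13 -38 0 0 0 0",
)

```text
time: 20.6
tool_pos: [0.5314, -0.0779, 0.2301]
ee_rot: [-3.141, 0.027, -0.0]
contact_force: [1.3, 0.2, -4.6]
opening: 0.0178
gripper_force: 119.4
```

apply_moves(
  increments="12 -38 0 0 0 0; 12 -34 0 0 0 0; 0 0 40 0 0 0; 0 0 35 0 0 0; 0 0 0 0 0 0",
)

```text
time: 21.1
tool_pos: [0.5547, -0.0076, 0.1519]
ee_rot: [-3.141, 0.027, 0.009]
contact_force: [-0.0, -0.3, -4.1]
opening: 0.0177
gripper_force: 119.3
```

```bash
python3 - <<'E'
from h import *
go((.5565,-.009,.127),-1)
im,c=shot('top'); it,ct=shot('scene'); it=it[120:270,190:390]; im=im[140:260,230:390]
cv2.imwrite('pics/s3.png',np.hstack([cv2.resize(a,(400,300),interpolation=cv2.INTER_CUBIC) for a in(im,it)]))
E
```

```text
pos [554.7  -7.6 151.9] yaw -0.98 F [-0.  -0.3 -4.1] open 17.7 t 21.1
shift [ 2.   1.4 24.9] turn [-0.04  0.34  0.02]
```

View pics/s3.png

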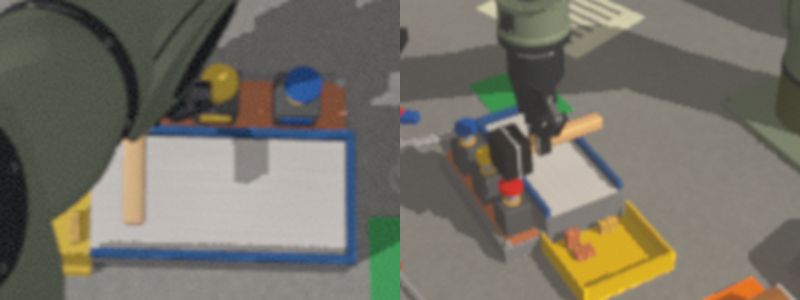

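apply_moves(
  increments="2 1 20 0 0 0; 0 0 6 0 0 0; 0 0 5 0 0 0; 0 0 5 0 0 0; 0 0 0 0 0 0",
)

```text
time: 21.7
tool_pos: [0.5588, -0.0095, 0.1192]
ee_rot: [3.141, -0.028, 0.001]
contact_force: [-1.2, -0.1, -0.5]
opening: 0.0175
gripper_force: 120.0
```

apply_moves(
  increments="0 0 4 0 0 0; 0 0 2 0 0 0; 0 0 0 0 0 0; 0 0 0 0 0 0",
)

```text
time: 22.1
tool_pos: [0.5588, -0.0095, 0.113]
ee_rot: [3.141, -0.028, 0.001]
contact_force: [1.7, -0.6, 1.9]
opening: 0.0178
gripper_force: 120.1
```

apply_moves(
  increments="0 0 3 0 0 0; 0 0 2 0 0 0; 0 0 2 0 0 0; 0 0 0 0 0 0; 0 0 0 0 0 0",
)

```text
time: 22.6
tool_pos: [0.5583, -0.0096, 0.1072]
ee_rot: [-3.141, 0.028, -0.001]
contact_force: [-13.3, 1.7, 34.2]
opening: 0.0179
gripper_force: 126.5
```

apply_moves(
  increments="0 0 -20 0 0 0; 0 0 -40 0 0 0; 0 0 0 0 0 0; -1 25 0 0 0 0; -1 40 0 0 0 0",
)

```text
time: 23.1
tool_pos: [0.5553, -0.0725, 0.1648]
ee_rot: [-3.14, 0.021, 0.002]
contact_force: [0.6, -0.8, -4.7]
opening: 0.0177
gripper_force: 120.8
```

apply_moves(
  increments="0 40 0 0 0 0; 0 40 0 0 0 0; 0 14 0 0 0 0; 0 0 0 0 0 0; 0 0 0 0 0 0",
)

```text
time: 23.6
tool_pos: [0.5536, -0.1675, 0.165]
ee_rot: [-3.14, 0.027, 0.002]
contact_force: [0.5, 0.1, -5.0]
opening: 0.0177
gripper_force: 120.8
```

```bash
python3 - <<'E'
from h import *
go((.555,-.168,.127),-1)
im,c=shot('wrist','w11.png'); cv2.imwrite('pics/w11b.png',cv2.resize(im,(800,600)))
E
```

```text
pos [ 553.6 -167.5  165. ] yaw -0.99 F [ 0.5  0.1 -5. ] open 17.7 t 23.6
shift [ 1.4  0.5 38. ] turn [-0.06  0.06  0.01]
```

View pics/w11b.png

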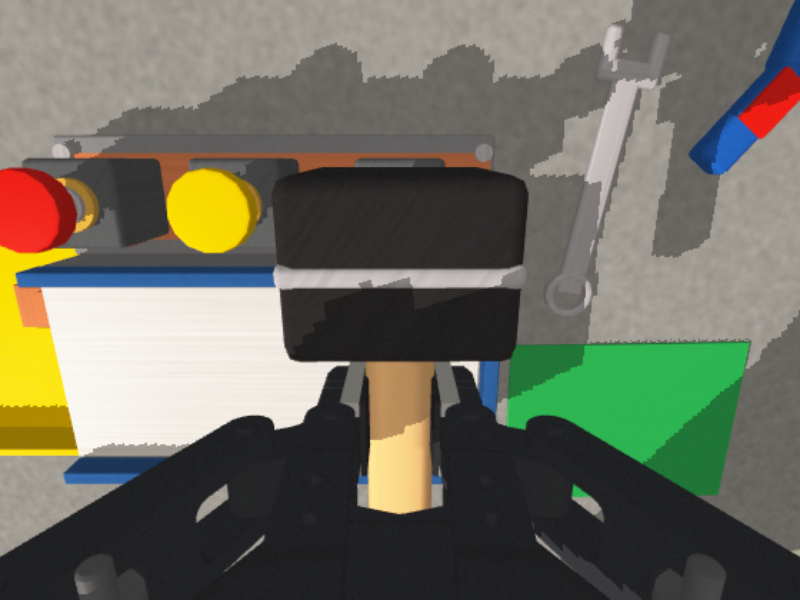

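The mallet is still level (band at row 277). The yellow cap is at (211,210) and red at (25,210), and blue is hidden under the head as intended.

apply_moves(
  increments="2 0 20 0 0 0; 0 0 15 0 0 0; 0 0 6 0 0 0; 0 0 5 0 0 0; 0 0 0 0 0 0",
)

```text
time: 24.15
tool_pos: [0.5559, -0.1678, 0.1198]
ee_rot: [-3.141, 0.026, 0.0]
contact_force: [-1.1, 1.4, 0.0]
opening: 0.0176
gripper_force: 121.3
```

apply_moves(
  increments="0 0 4 0 0 0; 0 0 4 0 0 0; 0 0 3 0 0 0; 0 0 0 0 0 0; 0 0 0 0 0 0",
)

```text
time: 24.65
tool_pos: [0.556, -0.1683, 0.109]
ee_rot: [-3.141, 0.027, -0.001]
contact_force: [0.8, 3.8, 2.4]
opening: 0.0179
gripper_force: 121.8
```

apply_moves(
  increments="0 0 2 0 0 0; 0 0 1 0 0 0; 0 0 0 0 0 0; 0 0 0 0 0 0",
)

```text
time: 25.05
tool_pos: [0.5558, -0.1685, 0.1073]
ee_rot: [-3.141, 0.028, -0.002]
contact_force: [-9.4, 7.4, 29.7]
opening: 0.0181
gripper_force: 126.2
```

apply_moves(
  increments="0 0 -20 0 0 0; 0 0 -40 0 0 0; 0 0 0 0 0 0; 0 -40 0 0 0 0; 1 -40 0 0 0 0",
)

```text
time: 25.55
tool_pos: [0.5576, -0.0884, 0.1652]
ee_rot: [3.141, -0.031, -0.001]
contact_force: [-0.2, 0.6, -4.7]
opening: 0.0174
gripper_force: 120.8
```

apply_moves(
  increments="0 0 0 0 0 0; 0 0 20 0 0 0; 0 0 20 0 0 0; 0 0 6 0 0 0; 0 0 0 0 0 0",
)

```text
time: 26.05
tool_pos: [0.5576, -0.0886, 0.1192]
ee_rot: [-3.141, 0.028, 0.003]
contact_force: [-1.4, 0.4, 0.6]
opening: 0.0179
gripper_force: 121.4
```

apply_moves(
  increments="0 0 4 0 0 0; 0 0 4 0 0 0; 0 0 4 0 0 0; 0 0 1 0 0 0; 0 0 0 0 0 0",
)

```text
time: 26.55
tool_pos: [0.558, -0.0888, 0.1077]
ee_rot: [3.141, -0.028, 0.001]
contact_force: [-10.9, 0.5, 19.1]
opening: 0.0178
gripper_force: 124.8
```

apply_moves(
  increments="0 0 0 0 0 0; 0 0 0 0 0 0",
)

```text
time: 26.75
tool_pos: [0.558, -0.0888, 0.1078]
ee_rot: [3.141, -0.028, 0.001]
contact_force: [-11.2, 1.0, 19.9]
opening: 0.0183
gripper_force: 124.8
```

apply_moves(
  increments="0 0 -20 0 0 0; 0 0 -40 0 0 0; 0 0 -40 0 0 0; 0 0 -25 0 0 0; 0 0 0 0 0 0",
)

```text
time: 27.25
tool_pos: [0.5593, -0.0888, 0.2345]
ee_rot: [3.141, -0.027, 0.007]
contact_force: [0.2, -0.0, -6.3]
opening: 0.0177
gripper_force: 121.1
```

```bash
python3 - <<'E'
from h import *
go((.439,-.34,.23),101.5)
it,ct=shot('scene','scene4.png')
E
```

```text
pos [559.3 -88.8 234.5] yaw -0.98 F [ 0.2 -0.  -6.3] open 17.7 t 27.25
shift [-116.   253.2    4.2] turn [   0.28   -0.15 -102.48]
```

apply_moves(
  increments="-20 30 0 0 0 0; -28 43 0 0 0 0; -28 43 0 0 0 0; -28 43 0 0 0 0; -28 43 0 0 0 0",
)

```text
time: 27.8
tool_pos: [0.4241, -0.2847, 0.2304]
ee_rot: [-3.141, 0.027, 0.002]
contact_force: [1.5, -0.8, -4.4]
opening: 0.018
gripper_force: 120.9
```

apply_moves(
  increments="-26 42 0 0 0 0; 0 0 20 0 0 0; 0 0 45 0 0 0; 0 0 45 0 0 0; 0 0 45 0 0 0",
)

```text
time: 28.3
tool_pos: [0.398, -0.3247, 0.0739]
ee_rot: [-3.141, 0.028, 0.003]
contact_force: [2.9, -0.3, -5.3]
opening: 0.018
gripper_force: 120.9
```

apply_moves(
  increments="0 0 35 0 0 0; 0 0 20 0 0 0; 0 0 0 0 0 0; 0 0 0 0 0 0",
)

```text
time: 28.7
tool_pos: [0.3984, -0.3252, 0.0217]
ee_rot: [-3.141, 0.028, 0.002]
contact_force: [0.2, -0.9, -4.4]
opening: 0.018
gripper_force: 120.8
```

apply_moves(
  increments="0 0 3 0 0 0; 0 0 2 0 0 0; 0 0 0 0 0 0",
)

```text
time: 29.0
tool_pos: [0.3991, -0.3253, 0.0171]
ee_rot: [3.141, -0.027, 0.001]
contact_force: [-1.0, -0.0, -5.4]
opening: 0.0174
gripper_force: 120.8
```

apply_moves(
  increments="0 0 1.5 0 0 0; 0 0 0 0 0 0",
)

```text
time: 29.2
tool_pos: [0.399, -0.3254, 0.0155]
ee_rot: [3.141, -0.027, 0.001]
contact_force: [0.2, 0.1, -1.8]
opening: 0.0179
gripper_force: 121.6
```

apply_moves(
  increments="0 0 0 0 0 0; 0 0 0 0 0 0; 0 0 0 0 0 0; 0 0 0 0 0 0; 0 0 -20 0 0 0",
  grip=70,
  squeeze=30,
)

```text
time: 29.7
tool_pos: [0.3982, -0.3248, 0.0342]
ee_rot: [-3.14, 0.028, 0.003]
contact_force: [-0.3, -0.0, 0.9]
opening: 0.0701
gripper_force: 0.0
```

apply_moves(
  increments="0 0 -45 0 0 0; 0 0 -45 0 0 0; 0 0 -45 0 0 0; 0 0 -45 0 0 0; 0 0 -20 0 0 0",
)

```text
time: 30.2
tool_pos: [0.3991, -0.3258, 0.2389]
ee_rot: [3.139, -0.028, 0.004]
contact_force: [0.1, -0.0, -0.5]
opening: 0.0698
gripper_force: 0.0
```

```bash
python3 - <<'E'
from h import *
go((.604,.289,.24),98)
im,c=shot('wrist','w12.png'); cv2.imwrite('pics/w12b.png',cv2.resize(im,(800,600)))
it,ct=shot('scene','scene5.png')
E
```

```text
pos [ 399.1 -325.8  238.9] yaw -1.01 F [ 0.1 -0.  -0.5] open 69.8 t 30.2
shift [ 194.  -618.3   -2.1] turn [ 2.400e-01  1.000e-02 -9.901e+01]
```

View pics/w12b.png

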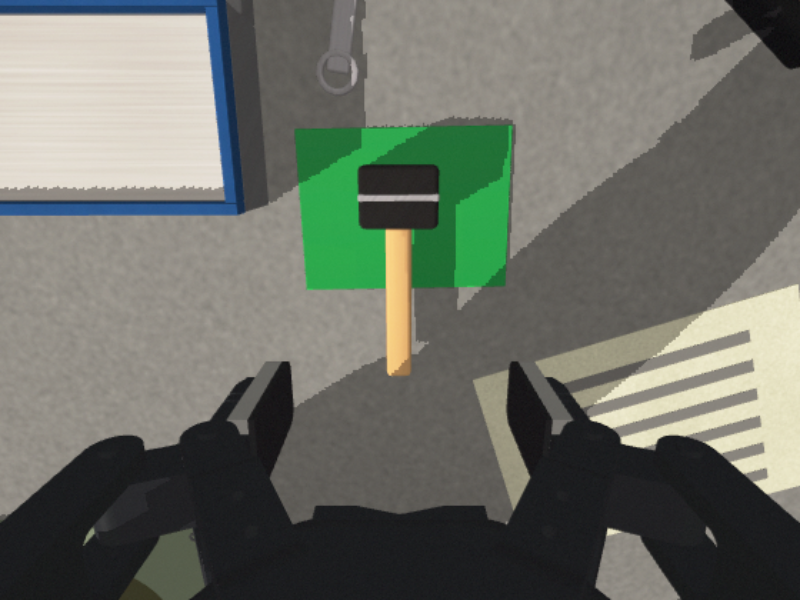

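Mallet head at (399,197) is well within the green mat and lies flat. Now back to the selector.

apply_moves(
  increments="10 -30 0 0 0 0; 13 -42 0 0 0 0; 13 -42 0 0 0 0; 13 -42 0 0 0 0; 13 -42 0 0 0 0",
  grip=60,
)

```text
time: 30.8
tool_pos: [0.4644, -0.1265, 0.2346]
ee_rot: [-3.141, 0.028, 0.001]
contact_force: [1.4, -0.4, 0.5]
opening: 0.0602
gripper_force: 0.0
```

apply_moves(
  increments="13 -42 0 0 0 0; 13 -42 0 0 0 0; 13 -42 0 0 0 0; 13 -42 0 0 0 0; 13 -42 0 0 0 0",
)

```text
time: 31.3
tool_pos: [0.533, 0.0824, 0.2345]
ee_rot: [3.141, -0.027, -0.002]
contact_force: [0.3, -0.5, 0.2]
opening: 0.06
gripper_force: 0.0
```

apply_moves(
  increments="13 -42 0 0 0 0; 13 -42 0 0 0 0; 13 -42 0 0 0 0; 13 -42 0 0 0 0; 13 -42 0 0 0 0",
)

```text
time: 31.8
tool_pos: [0.6015, 0.2912, 0.2342]
ee_rot: [3.141, -0.027, -0.002]
contact_force: [0.3, -0.5, 0.7]
opening: 0.0599
gripper_force: 0.0
```

apply_moves(
  increments="0 0 0 0 0 -8.2; 0 0 0 0 0 -8.2; 0 0 0 0 0 -8.2; 0 0 0 0 0 -8.2; 0 0 0 0 0 -8.2",
)

```text
time: 32.3
tool_pos: [0.6014, 0.2892, 0.2341]
ee_rot: [-2.949, -1.083, 0.002]
contact_force: [0.3, 0.5, -0.1]
opening: 0.0598
gripper_force: 0.0
```

apply_moves(
  increments="0 0 0 0 0 -8.2; 0 0 0 0 0 -8.2; 0 0 0 0 0 -8.2; 0 0 0 0 0 -8.2; 0 0 0 0 0 -8.2",
)

```text
time: 32.8
tool_pos: [0.6014, 0.2893, 0.2341]
ee_rot: [-2.382, -2.047, 0.002]
contact_force: [-0.4, -0.3, 0.5]
opening: 0.0597
gripper_force: 0.0
```

apply_moves(
  increments="0 0 0 0 0 -8.2; 0 0 0 0 0 -8.2; 0 0 0 0 0 0; 0 0 0 0 0 0",
)

```text
time: 33.2
tool_pos: [0.6015, 0.2892, 0.2346]
ee_rot: [-2.078, -2.355, 0.001]
contact_force: [-0.0, 0.2, 0.1]
opening: 0.0598
gripper_force: 0.0
```

```bash
python3 - <<'E'
from h import *
go((.604,.289,.20),98)
im,c=shot('wrist','w13.png')
# white box top face + dark knob + pointer
u0,v0=w2px(c,(.604,.289,.06)).astype(int); print(u0,v0)
x0,y0=max(u0-100,0),max(v0-75,0); s=im[y0:y0+150,x0:x0+200]; print(x0,y0)
cv2.imwrite('pics/w13b.png',cv2.resize(s,(800,600),interpolation=cv2.INTER_CUBIC))
E
```

```text
pos [601.5 289.2 234.6] yaw 97.14 F [-0.   0.2  0.1] open 59.8 t 33.2
shift [-0.5  2.5 34.6] turn [-0.06 -0.01 -0.86]
281 185
181 110
```

View pics/w13b.png

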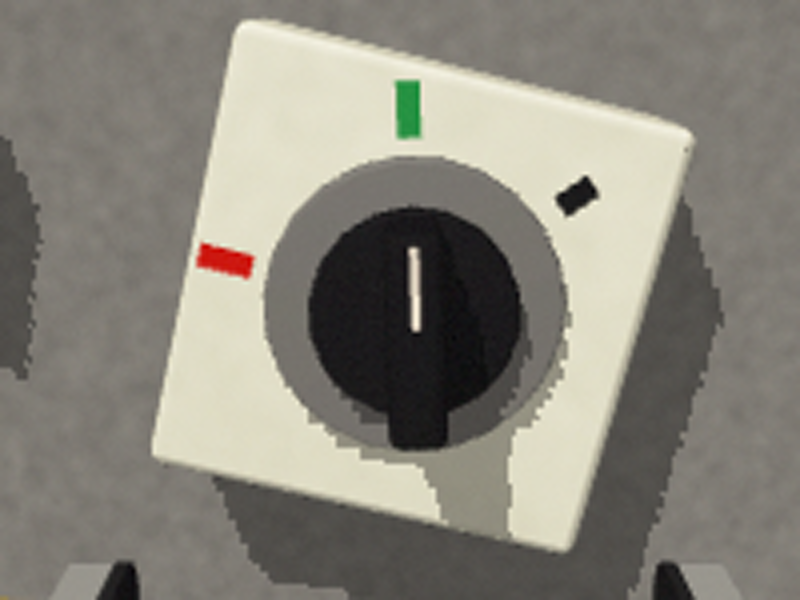

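The pointer runs (413,248)–(416,330) toward the green mark at (408,110). The red mark is at (225,261), the black mark at (577,196), the grey ring centre at (416,303) and the black disc centre at (414,312).

```bash
python3 - <<'E'
from h import *
c=viewer.get_calibration('wrist')
q=lambda u,v,z: px2w(c,181+u/4,110+v/4,z)[:2]
ctr=q(414,312,.062); r=q(416,303,.05); b=np.mean([q(238,20,.05),q(693,135,.05),q(570,552,.05),q(153,458,.05)],0)
print('disc',ctr,'ring',r,'box',b)
ang=lambda d: round(np.degrees(np.arctan2(d[1],d[0])),1)
o=(ctr+r)/2
print('ptr',ang(q(413,248,.094)-q(416,330,.094)),'green',ang(q(408,110,.05)-o),'red',ang(q(225,261,.05)-o),'black',ang(q(577,196,.05)-o))
go((*o,.082),97)
E
```

```text
disc [0.60717239 0.28723976] ring [0.60790734 0.28695214] box [0.60723137 0.28715552]
ptr 99.5 green 99.4 red 174.6 black 41.1
pos [601.5 289.2 234.7] yaw 97.15 F [ 0.7  0.2 -0.3] open 59.8 t 33.25
shift [ -2.8   5.8 152.7] turn [-0.05  0.    0.15]
```

apply_moves(
  increments="-3 6 20 0 0 -2; 0 0 45 0 0 0; 0 0 45 0 0 0; 0 0 30 0 0 0; 0 0 14 0 0 0",
)

```text
time: 33.75
tool_pos: [0.6068, 0.2867, 0.0783]
ee_rot: [-2.034, -2.392, 0.005]
contact_force: [0.8, 0.3, 0.3]
opening: 0.0601
gripper_force: 0.0
```

apply_moves(
  increments="0 0 0 0 0 0; 0 0 0 0 0 0; 0 0 0 0 0 0; 0 0 0 0 0 0; 0 0 0 0 0 0",
  grip=0,
  squeeze=30,
)

```text
time: 34.25
tool_pos: [0.607, 0.2871, 0.0832]
ee_rot: [-2.031, -2.394, 0.002]
contact_force: [-16.0, -2.9, 17.3]
opening: 0.013
gripper_force: 29.9
```

apply_moves(
  increments="0 -0.6 -2.5 0 0 0; 0 0 0 0 0 -6; 0 0 0 0 0 -8; 0 0 0 0 0 -8; 0 0 0 0 0 -8",
)

```text
time: 34.75
tool_pos: [0.6064, 0.2869, 0.0837]
ee_rot: [-1.334, -2.842, 0.002]
contact_force: [-4.1, 0.4, -14.8]
opening: 0.0128
gripper_force: 32.3
```

apply_moves(
  increments="0 0 0 0 0 -8; 0 0 0 0 0 -8; 0 0 0 0 0 -8; 0 0 0 0 0 -8; 0 0 0 0 0 -8",
)

```text
time: 35.25
tool_pos: [0.6065, 0.2869, 0.0837]
ee_rot: [-0.281, -3.127, 0.002]
contact_force: [-4.3, 0.6, -15.2]
opening: 0.013
gripper_force: 32.3
```

apply_moves(
  increments="0 0 0 0 0 -4.5; 0 0 0 0 0 0; 0 0 0 0 0 0",
)

```text
time: 35.55
tool_pos: [0.6065, 0.2869, 0.0837]
ee_rot: [-0.172, -3.135, 0.001]
contact_force: [-5.3, 0.8, -12.9]
opening: 0.0131
gripper_force: 32.6
```

Yaw is now about 173.7°. Release, retreat and check.

apply_moves(
  increments="0 0 0 0 0 0; 0 0 0 0 0 0; 0 0 -30 0 0 0; 0 0 -50 0 0 0; 0 0 -50 0 0 0",
  grip=60,
)

```text
time: 36.05
tool_pos: [0.6075, 0.2868, 0.2162]
ee_rot: [0.169, 3.136, 0.0]
contact_force: [0.1, 0.3, 0.6]
opening: 0.0602
gripper_force: 0.0
```

apply_moves(
  increments="0 0 -30 0 0 0; 0 0 0 0 0 0; 0 0 0 0 0 0",
)

```text
time: 36.35
tool_pos: [0.6077, 0.287, 0.2448]
ee_rot: [0.169, 3.135, 0.001]
contact_force: [-0.2, -0.3, -0.3]
opening: 0.0598
gripper_force: 0.0
```

```bash
python3 - <<'E'
from h import *
go((.604,.289,.20),98)
im,c=shot('wrist'); sc,_=shot('scene'); tp,_=shot('top')
R2=lambda a: cv2.resize(a,(400,300),interpolation=cv2.INTER_CUBIC)
cv2.imwrite('pics/f.png',np.vstack([np.hstack([R2(im[90:300,140:420]),R2(sc[120:330,190:470])]),np.hstack([R2(tp),R2(tp[150:300,100:300])])]))
E
```

```text
pos [607.7 287.  244.8] yaw 173.84 F [-0.2 -0.3 -0.3] open 59.8 t 36.35
shift [ 4.   1.6 44.8] turn [1.100e-01 6.000e-02 7.584e+01]
```

View pics/f.png

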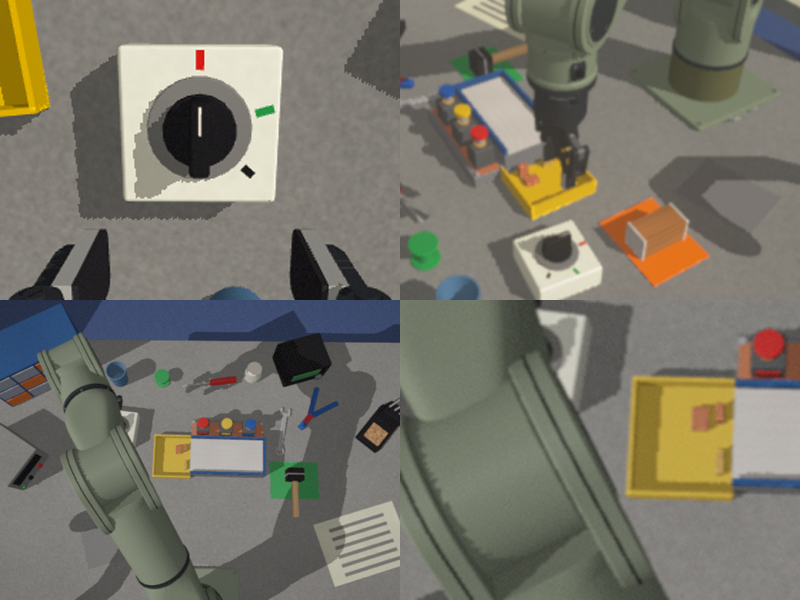

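Pointer at (200,120) is in line with the red mark at (200,60). All three offcuts are in the tray, the mallet is on green and the scraper on orange. I'll check the scraper and mallet positions by number, without another picture, then hand in.

```bash
python3 - <<'E'
from h import *
im,c=shot('scene'); hsv=cv2.cvtColor(im,cv2.COLOR_BGR2HSV)
p=w2px(c,(.41,.324,.042)); print('expected block',p.round(1))
m=cv2.inRange(hsv,(5,60,50),(16,205,190)); k,l,sx,ce=cv2.connectedComponentsWithStats(m)
for i in range(1,k):
    if sx[i,4]>150 and abs(ce[i]-p).max()<40: print(sx[i],ce[i].round(1))
t,ct=shot('top'); m=cv2.inRange(t,(0,0,0),(45,45,45)); e=w2px(ct,(.447,-.327,.059)); print('expected mallet',e)
k,l,sx,ce=cv2.connectedComponentsWithStats(m)
for i in range(1,k):
    if sx[i,4]>60 and abs(ce[i]-e).max()<30: print(sx[i],ce[i].round(1),px2w(ct,*ce[i],.059).round(3))
E
```

```text
expected block [369.8 277.7]
[ 329  257   79   65 1407] [364.1 281.4]
expected mallet [414.88466201 241.93851335]
[400 235  26   7 151] [413.1 237.9] [ 0.457 -0.323  0.059]
[400 245  26   9 208] [412.7 248.8] [ 0.43  -0.321  0.059]
```

```bash
python3 -c "
from workcell import workorder
print(workorder.hand_in())"
```

```text
the job is handed in; nothing more can be done
None
```

I carried out every step and handed the job in, but the hand-in returned no verdict; the last checks showed the selector at red off, all three offcuts in the tray, all three punches bottomed in order, the mallet on the green mat and the scraper on the orange mat, and I viewed 16 pictures, two over the limit of 14.

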